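Draw the bottom display board from the stack magazine

ROBOT

A 7-joint arm with a two-finger parallel gripper is mounted at the origin on the work surface; the furniture and walls round the work are solid. World frame = base frame: x ahead of the robot, y to its left, z up, the work surface at z = 0. Lengths are in m, angles in rad, forces in N, time in s.
With the tool pointing down it reaches from about 0.4 to 0.875 m from the base axis. Payload 19.3 kg.
Tool frame: the origin (TCP) lies midway between the tips of the shut fingers; the grasp point (between the pads) lies 19 mm behind it; z points along the fingers, y is the line along which they close (so a half turn about z gives the same grasp; the last joint's range is limited). The gripper opens to 85 mm and grips with 20 to 120 N. Pads are 22 mm wide; open, the fingers measure 114 mm over their backs; the gripper's body (76 mm by 85 mm) begins 54 mm behind the grasp point. The pads swing forward as they close: fully open they stand 13 mm farther back than shut.
Start: joints at [1.05, 0.521, -0.036, 1.599, 0.021, 1.021, -0.113], TCP at [0.272, -0.563, 0.231] pointing down, gripper open.
Joint ranges: [-2.91, 2.91], [-0.3, 2.13], [-1.5, 1.42], [0.17, 2.43], [-1.26, 4.41], [0.16, 1.93], [-2.52, 2.52]. Speed limits (rad/s): [1.89, 1.89, 2.39, 2.39, 3.01, 3.01, 3.01].

INTERFACE

Orientations are given as [roll, pitch, yaw] about the fixed x, y, z axes, in that order (R = Rz(yaw) Ry(pitch) Rx(roll)).
In Python, from workcell import * gives the robot as it stands. The module is installed in compiled form; this text tells all that it offers.
- The arm moves only by the tool play_rows, never from a script. Its argument "deltas" is a list of rows, each a list of 7 numbers: the shift along the tool's x, y, z in units of 500 mm (1.0 is 500 mm), then the turn, a rotation vector about the tool's x, y, z in units of 120 degrees (1.0 is 120 degrees), then the closure, from 0 (fully open) to 1 (shut). A call has 1 to 10 rows; each row is the pose to reach, as a shift and turn from the pose commanded when the call began, along the tool's axes at that moment; what a row does not reach only later rows make up. A row lasts 1/10 s, in which the tool goes at most 50 mm and 8.59 degrees, less where a joint would pass 70% of its speed; a pose out of reach is approached as far as the arm can. A call with a number of a shift or a turn outside -1 to 1 is refused whole. A call with a gripper value outside its range is refused whole. The fingers move at their own pace and stop on an object; "newtons" is the grip in N (left out, the last holds). Time passes only in rows, so rows that repeat a pose let the fingers close. It gives the time, the measured TCP pose, the force, the opening and the grip force at its end, in the units of the state.
- observe(): the state, without advancing time (a new reading comes with each control period).
- grab_frame(name): name is "scene" or "top" or "wrist"; returns the picture (400x640x3 uint8, red, green, blue); there is no depth.
- get_calibration(name): a dict with "fovy" (degrees; the focal length in pixels is half the picture's height over the tangent of half this angle, whatever the lens; pixels are square), "cx", "cy" (the principal point, pixels), "xyz" and "rotation" of the camera in the world. Camera axes: x right, y down, z forward; pixel columns grow to the right and rows downward; lengths in m; the calibration is good to about 2 mm. A picture is of the moment at which its call begins: read the wrist's pose just before it. get_calibration takes no time and is no camera call; for the wrist camera it gives the pose at the moment of the call.
- job_done(): hands the job in; it is judged then, once.
The state is a dict: "clock": time; "qpos": joint angles; "qd": joint speeds; "joint_efforts": joint torques, N m; "position": TCP position; "tool_rot": TCP orientation; "force": force on the tool from outside, world axes, zero at the start; "moment": the same for the moment, N m; "grip_width": finger opening in m; "finger_force": force on a finger pad.
Only numpy, scipy, OpenCV 4.12 (cv2) and the standard library are available. Lean on these libraries where they do the work, as an engineer would, in place of code of your own. Each camera call takes 0.05 s, during which the arm holds its last target. There are 200 camera calls.

TASK

Two small stack magazines of display boards stand on the bench. From the one that holds the larger boards, pull the bottom board, whose end sticks out of the slot, straight out sideways so that the boards above it drop down in the magazine, and lay it flat in the shallow black tray. Do not drop it, and do not lift the other boards out of the magazine.

Things in the scene. Friction and masses are not known exactly. Their poses are not given: they have to be found in the camera images.
- bottom_board: Lowest of the four larger boards: green circuit board, dark screen on top, 49 x 94 x 6 mm, 42 g, rigid. Origin: centre of its underside; x across the 49 mm width, y along the length, z up. Underside 25 mm above the bench; its +y end sticks out 32 to 36 mm through the slot, nothing under or beside it. Pinch that end across the width and pull level along +y: after 65 mm it is clear of the magazine.
- top_board: Topmost of the four larger boards, alike in size and axes, its underside 43 mm above the bench. Once the bottom board is out, the three boards left drop 6 mm by themselves, so that it then lies at 37 mm.
- magazine: Larger magazine, fixed: grey base 103 x 62 x 25 mm, on it aluminium corner guides round the stack, 70 mm high in all. Origin: centre of its underside; z up. Slot in its -x face, 51.5 mm from the origin, 54 mm wide, 9 mm high: one board passes, along -x; side play 2.5 mm each way. Beside it, nearer or farther from the robot, a smaller one with 38 x 72 mm boards, one sticking out too: not wanted.
- tray: Shallow open black tray, fixed, 160 (x) x 210 (y) mm outside, walls 4 mm thick and 13 mm high, inner floor 4 mm above the bench. Origin: centre of its underside; x across, y along its length, z up.
Not all that is in view belongs to the job. Leave any yellow look-alike of the bottom_board alone.

How it is judged:
At the end, for the whole second after the job is handed in: The bottom board lies at rest, flat (within 10 degrees) on the tray's floor, wholly between its walls; the three other boards are still in the magazine, dropped by one board: the top one flat (within 10 degrees), 37 mm (34 to 40) above the magazine's underside and within 12 mm of its centre (x of bottom_board in the frame of tray between -0.076 and 0.076 m and y of bottom_board in the frame of tray between -0.101 and 0.101 m and z of bottom_board in the frame of tray below 0.008 m and angle between each of bottom_board, top_board's own z axis and vertical below 0.18 rad and linear speed of each of bottom_board, top_board below 0.02 m/s and x of top_board in the frame of magazine between -0.012 and 0.012 m and y of top_board in the frame of magazine between -0.012 and 0.012 m and z of top_board in the frame of magazine between 0.034 and 0.04 m); the robot touches nothing.
It fails at once if the other boards are lifted out of the magazine (top board raised to 75 mm or more) (z of top_board in the frame of magazine above 0.075 m).
It fails at once if the board is dropped (falls free from more than about 20 mm) (linear speed of bottom_board above 0.65 m/s and contact force between the fingers and bottom_board below 0.05 N).
It also fails if it takes over 40 s, if anything falls off the work surface, if the arm or the gripper's body presses on something with over 40 N, if the wrist force passes 120 N, or if a joint passes its speed limit or range.

## Working session

There is one attempt and no reset: what is moved stays moved. The work goes in short steps, Python scripts to look and compute and a tool call to move; the robot and the scene stay as the last step left them, time stands still between calls to the robot, and variables do not carry over. Pictures are saved under pics/ and viewed, at most 10 in all, crops included, and the job is handed in when it is done.

Besides the shell and the picture viewer there is one more tool, called after "Call:" as a command line: name --pt "numbers of a row" for each row, then --argument value for the rest. play_rows: Moves the arm, as the interface text tells. Its arguments: {"type":"object","properties":{"deltas":{"type":"array"},"newtons":{"type":"number"}},"required":["deltas"]}

```bash
mkdir -p pics; python3 - <<'E'
from workcell import *
import cv2
s=observe();print(s)
for n in("top","scene"):
    c=get_calibration(n);print(n,c)
    cv2.imwrite(f"pics/{n}0.png",cv2.cvtColor(grab_frame(n),cv2.COLOR_RGB2BGR))
E
```

```text
{'clock': 0.0, 'qpos': array([ 1.04982558,  0.52199989, -0.03633303,  1.60001356,  0.0212    ,
        1.0211065 , -0.11277726]), 'qd': array([-6.31688395e-04,  1.47986825e-03,  4.27931980e-04, -5.68947982e-05,
       -3.92633761e-05, -1.36356740e-04, -9.79258166e-05]), 'joint_efforts': array([ 1.84137796e-03, -9.27096248e+01,  1.98042780e+00, -3.69940639e+01,
        1.78422761e-02,  8.24717368e-03,  4.46626484e-05]), 'position': array([ 0.27210587, -0.56227442,  0.23073248]), 'tool_rot': array([-3.14045313e+00,  7.94907878e-05,  4.50788554e-01]), 'force': array([ 0.07971238, -0.32110323, -0.59763192]), 'moment': array([-0.00432756, -0.03113061,  0.04444002]), 'finger_force': 0.0, 'grip_width': 0.08550521068688033}
top {'fovy': 46.58200160354376, 'cx': 318.2138731949406, 'cy': 201.67873663440093, 'xyz': array([0.5283838 , 0.01471293, 0.92183968]), 'rotation': array([-3.03524346, -0.03079509, -1.57579746])}
scene {'fovy': 51.555623908994555, 'cx': 324.93462632637176, 'cy': 195.519903937046, 'xyz': array([ 0.10295714, -0.38766524,  0.63013798]), 'rotation': array([-2.30040133, -0.01181425, -0.90772394])}
```

View pics/top0.png

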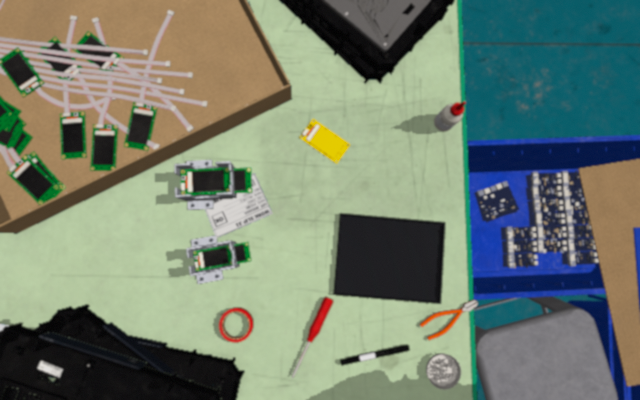

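View pics/scene0.png

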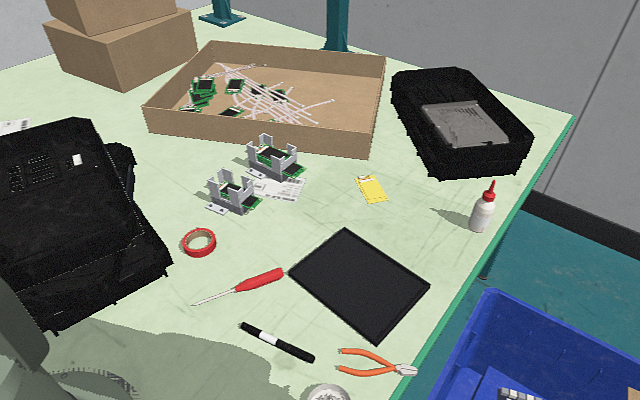

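The top view shows the larger magazine at about (208,181), its board end sticking out to the right at about (245,180). The smaller magazine is at (212,258), the tray at (390,258) and the yellow look-alike at (325,140). I'll measure these next.

```bash
cat >h.py <<'E'
import numpy as np, cv2
from scipy.spatial.transform import Rotation as R
from workcell import *
def rot(c): return R.from_euler('xyz',c['rotation']).as_matrix()
def cast(c,px,z):
    px=np.atleast_2d(px).astype(float); f=200/np.tan(np.radians(c['fovy']/2))
    d=np.c_[(px[:,0]-c['cx'])/f,(px[:,1]-c['cy'])/f,np.ones(len(px))]@rot(c).T
    return c['xyz']+d*((z-c['xyz'][2])/d[:,2])[:,None]
def proj(c,P):
    f=200/np.tan(np.radians(c['fovy']/2)); q=(np.atleast_2d(P)-c['xyz'])@rot(c)
    return np.c_[q[:,0]/q[:,2]*f+c['cx'],q[:,1]/q[:,2]*f+c['cy']]
def save(n,im): cv2.imwrite(n,cv2.cvtColor(im,cv2.COLOR_RGB2BGR))
E
python3 - <<'E'
from h import *
im=cv2.imread("pics/top0.png"); c=get_calibration("top")
hsv=cv2.cvtColor(im,cv2.COLOR_BGR2HSV)
g=cv2.inRange(hsv,(45,120,40),(80,255,220))
x0,y0,x1,y1=165,150,275,210
m=np.zeros_like(g); m[y0:y1,238:x1]=g[y0:y1,238:x1]
ys,xs=np.nonzero(m); print(len(xs),xs.min(),xs.max(),ys.min(),ys.max())
r=cv2.minAreaRect(np.c_[xs,ys].astype(np.float32)); b=cv2.boxPoints(r); print(r); print(cast(c,b,.031))
# tray
k=cv2.inRange(hsv,(0,0,0),(180,255,60)); n,l,st,ce=cv2.connectedComponentsWithStats(k)
i=l[258,390]; r=cv2.minAreaRect(np.argwhere(l==i)[:,::-1].astype(np.float32)); print(r,cast(c,cv2.boxPoints(r),.013),cast(c,r[0],.013))
crop=im[150:290,160:280]; cv2.imwrite("pics/crop1.png",cv2.resize(crop,None,fx=4,fy=4,interpolation=cv2.INTER_CUBIC))
E
```

```text
150 238 250 169 191
((244.0, 180.0), (22.0, 12.0), 90.0)
[[0.68719583 0.14164016 0.031     ]
 [0.68720722 0.11853346 0.031     ]
 [0.64429016 0.11808194 0.031     ]
 [0.64431307 0.14107253 0.031     ]]
((389.57244873046875, 258.13104248046875), (105.96602630615234, 80.05583953857422), 4.763641834259033) [[ 0.44685623 -0.04228466  0.013     ]
 [ 0.60119256 -0.0566822   0.013     ]
 [ 0.58323016 -0.2655257   0.013     ]
 [ 0.42846287 -0.24719431  0.013     ]] [[ 0.51423858 -0.15258804  0.013     ]]
```

View pics/crop1.png

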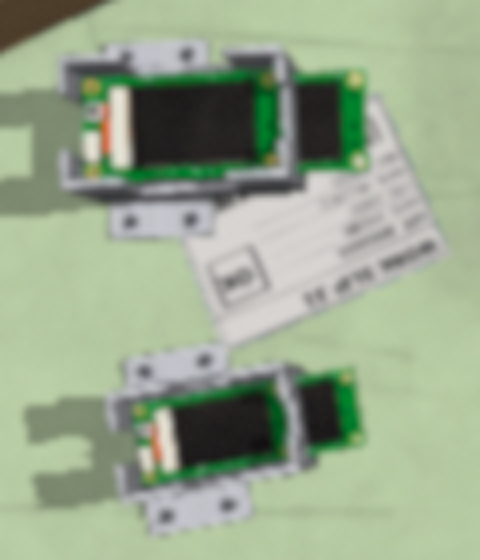

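The crop shows the larger magazine's protruding board with its end edge at about px (251.5, 168–192). That puts the end near x 0.666, y 0.118, pulling along −y. I'll move halfway there first.

Call:
play_rows --pt "0.665 -0.456 0 0 0 -0.267 0" --pt "0.665 -0.456 0 0 0 -0.267 0" --pt "0.665 -0.456 0 0 0 -0.267 0" --pt "0.665 -0.456 0 0 0 -0.267 0" --pt "0.665 -0.456 0 0 0 -0.267 0" --pt "0.665 -0.456 0 0 0 -0.267 0" --pt "0.665 -0.456 0 0 0 -0.267 0" --pt "0.665 -0.456 0 0 0 -0.267 0" --pt "0.665 -0.456 0 0 0 -0.267 0" --pt "0.665 -0.456 0 0 0 -0.267 0"

```text
clock: 1.1
position: [0.4727, -0.2112, 0.2311]
tool_rot: [-3.141, -0.0, 1.013]
force: [-0.6, -0.8, 0.1]
grip_width: 0.0856
finger_force: 0.0
```

```bash
cat >>h.py <<'E'
def go(xyz,yaw):  # tool-frame delta in move units, tool pointing straight down
    s=observe(); M=R.from_euler('xyz',s['tool_rot']); T=R.from_euler('xyz',[np.pi,0,yaw])
    d=M.inv().apply(np.array(xyz)-s['position'])/.5; w=np.degrees((M.inv()*T).as_rotvec())/120
    print(s['clock'],s['position'].round(4),s['tool_rot'].round(3),'->',np.r_[d,w].round(4), 'F',s['force'].round(1),s['grip_width'].round(4),s['finger_force'])
E
python3 -c "
from h import *
go([.666,.12,.20],1.57)"
```

```text
Traceback (most recent call last):
  File "h.py", line 16, in go
    print(s['clock'],s['position'].round(4),s['tool_rot'].round(3),'->',np.r_[d,w].round(4), 'F',s['force'].round(1),s['grip_width'].round(4),s['finger_force'])
                                                                                                                     ^^^^^^^^^^^^^^^^^^^^^
AttributeError: 'float' object has no attribute 'round'
```

```bash
sed -i "s/s\['grip_width'\].round(4)/round(s['grip_width'],4)/" h.py
python3 -c "
from h import *
go([.666,.10,.22],1.57)"
```

```text
1.1 [ 0.4727 -0.2112  0.2311] [-3.141 -0.     1.013] -> [ 7.327e-01 -1.600e-03  2.230e-02 -2.000e-04 -1.000e-04 -2.661e-01] F [-0.6 -0.8  0.1] 0.0856 0.0
```

Call:
play_rows --pt "0.733 -0.002 0.022 0 0 -0.266 0" --pt "0.733 -0.002 0.022 0 0 -0.266 0" --pt "0.733 -0.002 0.022 0 0 -0.266 0" --pt "0.733 -0.002 0.022 0 0 -0.266 0" --pt "0.733 -0.002 0.022 0 0 -0.266 0" --pt "0.733 -0.002 0.022 0 0 -0.266 0" --pt "0.733 -0.002 0.022 0 0 -0.266 0" --pt "0.733 -0.002 0.022 0 0 -0.266 0" --pt "0.733 -0.002 0.022 0 0 -0.266 0" --pt "0.733 -0.002 0.022 0 0 -0.266 0"

```text
clock: 2.1
position: [0.6662, 0.0966, 0.2197]
tool_rot: [-3.141, 0.001, 1.566]
force: [-0.2, -0.1, -0.5]
grip_width: 0.0851
finger_force: 0.0
```

```bash
python3 -c "
from h import *
c=get_calibration('wrist');print(c);save('pics/w1.png',grab_frame('wrist'))
print(proj(c,[[.666,.118,.031],[.666,.152,.031]]))
go([.666,.10,.22],1.57)"
```

```text
{'fovy': 71.02134034154716, 'cx': 316.93128384139595, 'cy': 200.1449446206188, 'xyz': array([0.66675138, 0.16326194, 0.36305266]), 'rotation': array([ 2.87462271e+00,  1.31143927e-03, -4.57166260e-03])}
[[316.8393402  163.07807258]
 [316.70202095 133.61501458]]
2.15 [0.6662 0.0961 0.22  ] [-3.141e+00  1.000e-03  1.565e+00] -> [ 0.0078 -0.0004  0.     -0.0003  0.0006 -0.0024] F [-0.3  0.1 -0.3] 0.0854 0.0
```

View pics/w1.png

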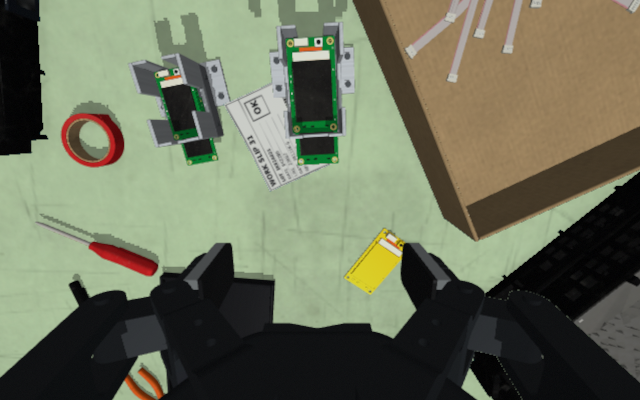

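The wrist view shows the target's end at cols 297–339, row about 163, as predicted. The box edge runs from (360,0) to (475,238). I'll refine the end pose and check clearance to the box.

```bash
python3 - <<'E'
from h import *
c=get_calibration('wrist'); im=cv2.imread('pics/w1.png'); hsv=cv2.cvtColor(im,cv2.COLOR_BGR2HSV)
g=cv2.inRange(hsv,(45,120,40),(85,255,220))
for r in range(140,167,2):
    x=np.nonzero(g[r,290:350])[0]+290
    if len(x)>1: P=cast(c,[[x[0]-.5,r],[x[-1]+.5,r]],.031); print(r,x[0],x[-1],P[:,:2].round(4).tolist(), (P[0,:2]+P[1,:2])/2)
col=[np.nonzero(g[130:175,x])[0].max()+130 for x in range(300,337,3)]; print(col)
# top board edges z=.049
for r in (50,70,90,110,125):
    x=np.nonzero(g[r,280:350])[0]+280; P=cast(c,[[x[0]-.5,r],[x[-1]+.5,r]],.049);print(r,P[:,:2].round(4).tolist(),(P[0,:2]+P[1,:2])/2)
print(cast(c,[[475,238],[437,163],[400,85]],.06)[:,:2])
E
```

```text
140 296 337 [[0.6414, 0.1444], [0.6902, 0.1441]] [0.66579459 0.14427435]
142 296 337 [[0.6414, 0.1421], [0.6902, 0.1419]] [0.66578162 0.14199594]
144 297 337 [[0.6425, 0.1398], [0.6902, 0.1396]] [0.66635143 0.13970604]
146 297 337 [[0.6424, 0.1375], [0.6903, 0.1373]] [0.66633945 0.13741071]
148 297 337 [[0.6423, 0.1352], [0.6903, 0.135]] [0.66632742 0.13510684]
150 297 337 [[0.6423, 0.1329], [0.6903, 0.1327]] [0.66631535 0.1327944 ]
152 297 337 [[0.6422, 0.1306], [0.6904, 0.1303]] [0.66630323 0.13047333]
154 297 337 [[0.6422, 0.1283], [0.6904, 0.128]] [0.66629107 0.12814359]
156 298 337 [[0.6433, 0.1259], [0.6904, 0.1257]] [0.66686823 0.12580208]
158 298 331 [[0.6432, 0.1236], [0.6834, 0.1234]] [0.66331512 0.12347316]
160 304 331 [[0.6503, 0.1212], [0.6834, 0.121]] [0.6668467  0.12109879]
162 304 337 [[0.6502, 0.1188], [0.6905, 0.1186]] [0.67039076 0.11871553]
164 298 299 [[0.6431, 0.1165], [0.6454, 0.1165]] [0.64426165 0.11647625]
[np.int64(157), np.int64(159), np.int64(163), np.int64(163), np.int64(163), np.int64(163), np.int64(163), np.int64(162), np.int64(162), np.int64(162), np.int64(162), np.int64(156), np.int64(162)]
50 [[0.6349, 0.2348], [0.6846, 0.2346]] [0.65976024 0.23469357]
70 [[0.6363, 0.2162], [0.6848, 0.2159]] [0.66057173 0.21603038]
90 [[0.6378, 0.1968], [0.6861, 0.1966]] [0.66193671 0.19670643]
110 [[0.6382, 0.1768], [0.6874, 0.1766]] [0.66281622 0.17669196]
125 [[0.6389, 0.1613], [0.6844, 0.1611]] [0.6616013  0.16121335]
[[0.8498129  0.03317211]
 [0.79616646 0.12082991]
 [0.75039068 0.19976482]]
```

Width reads 48.8 mm, axis tilted about 3°, end at y≈0.117, x≈0.6665. The box stays more than 10 cm away. Next: approach above the grasp point, then descend.

```bash
python3 -c "
from h import *
go([.6665,.134,.09],1.62)"
```

```text
2.15 [0.6662 0.0961 0.22  ] [-3.141e+00  1.000e-03  1.565e+00] -> [ 0.0761  0.0003  0.2599 -0.0003  0.0005 -0.0263] F [-0.3  0.1 -0.3] 0.0854 0.0
```

Call:
play_rows --pt "0.076 0 0.08 0 0 -0.026 0" --pt "0.076 0 0.16 0 0 -0.026 0" --pt "0.076 0 0.24 0 0 -0.026 0" --pt "0.076 0 0.26 0 0 -0.026 0" --pt "0.076 0 0.26 0 0 -0.026 0" --pt "0.076 0 0.26 0 0 -0.026 0" --pt "0.076 0 0.26 0 0 -0.026 0"

```text
clock: 2.85
position: [0.6676, 0.1361, 0.0926]
tool_rot: [3.139, -0.0, 1.621]
force: [0.0, 1.1, -0.1]
grip_width: 0.0855
finger_force: 0.0
```

```bash
python3 -c "
from h import *
go([.6665,.134,.008],1.62)"
```

```text
2.85 [0.6676 0.1361 0.0926] [ 3.139 -0.     1.621] -> [-0.0042 -0.003   0.1693  0.0014 -0.0002  0.0003] F [ 0.   1.1 -0.1] 0.0855 0.0
```

Call:
play_rows --pt "-0.004 -0.003 0.05 0.001 0 0 0" --pt "-0.004 -0.003 0.09 0.001 0 0 0" --pt "-0.004 -0.003 0.13 0.001 0 0 0" --pt "-0.004 -0.003 0.16 0.001 0 0 0" --pt "-0.004 -0.003 0.168 0.001 0 0 0" --pt "-0.004 -0.003 0.168 0.001 0 0 0" --pt "-0.004 -0.003 0.168 0.001 0 0 0"

```text
clock: 3.55
position: [0.6657, 0.1345, 0.0074]
tool_rot: [-3.141, -0.0, 1.621]
force: [-0.5, 0.5, 0.0]
grip_width: 0.0856
finger_force: 0.0
```

```bash
python3 -c "
from h import *
c=get_calibration('wrist');save('pics/w2.png',grab_frame('wrist'))
print(proj(c,[[.668,.118,.031],[.666,.152,.031]]))
go([.6665,.134,.008],1.62)"
```

```text
[[319.73477192 299.38661594]
 [319.36552505 234.63398026]]
3.6 [0.6657 0.1345 0.0075] [-3.141 -0.     1.621] -> [-0.001   0.0015 -0.001  -0.0003 -0.0001  0.0007] F [-0.3  0.3 -0.2] 0.0856 0.0
```

View pics/w2.png

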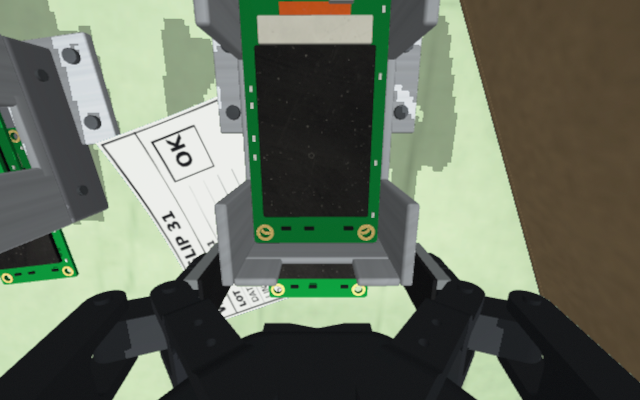

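The board end is at row 296, cols 272–367, centred between the fingers. I'll close on it.

Call:
play_rows --pt "0 0 0 0 0 0 1" --pt "0 0 0 0 0 0 1" --pt "0 0 0 0 0 0 1" --pt "0 0 0 0 0 0 1" --pt "0 0 0 0 0 0 1" --pt "0 0 0 0 0 0 1" --pt "0 0 0 0 0 0 1" --pt "0 0 0 0 0 0 1" --newtons 35

```text
clock: 4.4
position: [0.6653, 0.1344, 0.0068]
tool_rot: [-3.14, -0.0, 1.621]
force: [-1.5, -0.5, 5.4]
grip_width: 0.0487
finger_force: 35.3
```

Gripped at 48.7 mm. Now pull level along the tool's −x.

Call:
play_rows --pt "-0.01 0 -0.001 0 0 0 1" --pt "-0.025 0 -0.001 0 0 0 1" --pt "-0.04 0 -0.001 0 0 0 1" --pt "-0.06 0 -0.001 0 0 0 1" --pt "-0.08 0 -0.001 0 0 0 1" --pt "-0.1 0 -0.001 0 0 0 1" --pt "-0.12 0 -0.001 0 0 0 1" --pt "-0.14 0 -0.001 0 0 0 1" --pt "-0.16 0 -0.001 0 0 0 1" --pt "-0.16 0 -0.001 0 0 0 1"

```text
clock: 5.4
position: [0.6692, 0.0521, 0.0067]
tool_rot: [-3.139, 0.001, 1.62]
force: [-0.8, -0.1, 0.0]
grip_width: 0.0488
finger_force: 36.2
```

```bash
python3 -c "
from h import *
save('pics/w3.png',grab_frame('wrist'))
go([.6665,.134,.008],1.62)"
```

```text
5.45 [0.6692 0.0535 0.0067] [-3.139  0.     1.62 ] -> [ 1.611e-01  2.600e-03 -2.600e-03 -1.100e-03  1.000e-04  2.000e-04] F [-0.2  0.8 -0.8] 0.0484 36.22175216674805
```

View pics/w3.png

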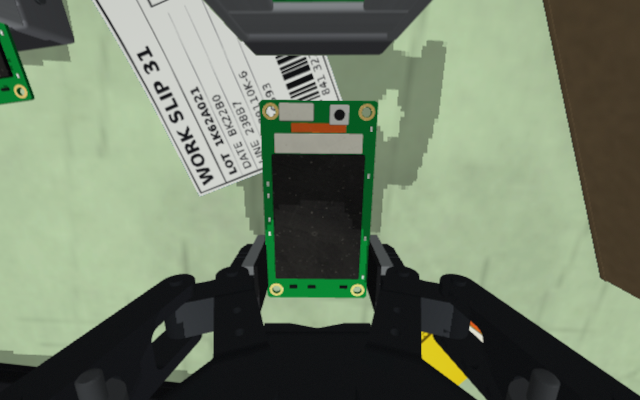

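The board is out, level, and held symmetrically, with its far end at row 100. The fingertips reach about 14 mm below the board, so I'll place it tilted about 12°, far end down first. Before that, lift and carry it to the tray.

Call:
play_rows --pt "0 0 -0.04 0 0 0 1" --pt "0 0 -0.1 0 0 0 1" --pt "0 0 -0.16 0 0 0 1" --pt "0 0 -0.16 0 0 0 1" --pt "0 0 -0.16 0 0 0 1"

```text
clock: 5.95
position: [0.6695, 0.055, 0.0872]
tool_rot: [-3.14, -0.0, 1.622]
force: [-0.1, 0.2, -1.7]
grip_width: 0.0489
finger_force: 36.4
```

```bash
python3 -c "
from h import *
go([.511,-.1845,.07],1.48)"
```

```text
5.95 [0.6695 0.055  0.0872] [-3.14  -0.     1.622] -> [-4.622e-01 -3.411e-01  3.470e-02 -5.000e-04 -1.000e-04  6.790e-02] F [-0.1  0.2 -1.7] 0.0489 36.362982988357544
```

Call:
play_rows --pt "-0.04 -0.03 0.01 0 0 0.02 1" --pt "-0.1 -0.075 0.02 0 0 0.04 1" --pt "-0.17 -0.125 0.03 0 0 0.068 1" --pt "-0.24 -0.177 0.035 0 0 0.068 1" --pt "-0.31 -0.229 0.035 0 0 0.068 1" --pt "-0.38 -0.28 0.035 0 0 0.068 1" --pt "-0.43 -0.317 0.035 0 0 0.068 1" --pt "-0.462 -0.341 0.035 0 0 0.068 1" --pt "-0.462 -0.341 0.035 0 0 0.068 1" --pt "-0.462 -0.341 0.035 0 0 0.068 1"

```text
clock: 6.95
position: [0.5104, -0.1846, 0.069]
tool_rot: [-3.139, -0.0, 1.479]
force: [1.1, 0.8, -0.1]
grip_width: 0.0488
finger_force: 36.4
```

```bash
python3 - <<'E'
from h import *
t=grab_frame('top'); w=grab_frame('wrist'); save('pics/tw.png',np.vstack([cv2.resize(t[120:330,150:500],(480,288)),cv2.resize(w,(480,300))]))
go([.511,-.1845,.02],1.48)
E
```

```text
7.05 [ 0.511  -0.1838  0.0692] [-3.139 -0.     1.48 ] -> [-0.0015  0.0003  0.0984 -0.0012 -0.0002  0.0002] F [-0.2  0.9 -1.6] 0.0486 36.35543346405029
```

View pics/tw.png

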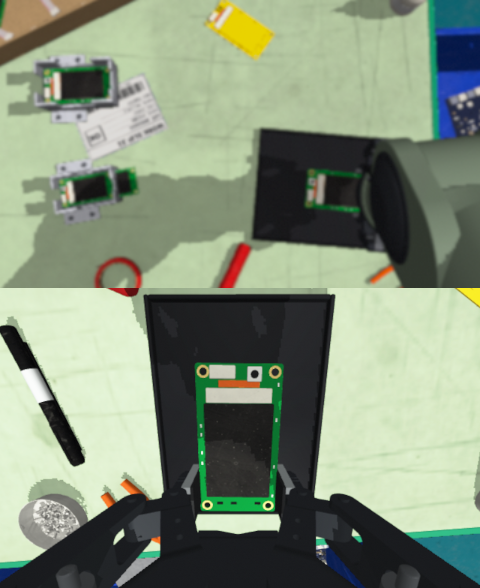

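The board hangs over the middle of the tray (wrist panel) and the rest of the stack is still in the magazine (top panel). Next, tilt and lower.

Call:
play_rows --pt "0 0 0.03 0 -0.05 0 1" --pt "0 0 0.06 0 -0.1 0 1" --pt "0 0 0.09 0 -0.1 0 1" --pt "0 0 0.11 0 -0.1 0 1" --pt "0 0 0.115 0 -0.1 0 1" --pt "0 0 0.12 0 -0.1 0 1" --pt "0 0 0.12 0 -0.1 0 1" --pt "0 0 0.12 0 -0.1 0 1"

```text
clock: 7.85
position: [0.5107, -0.1856, 0.0101]
tool_rot: [-3.14, 0.209, 1.478]
force: [-1.0, 0.4, 0.2]
grip_width: 0.0487
finger_force: 36.4
```

Call:
play_rows --pt "0.001 0 0.004 0 0 0 1" --pt "0.002 0 0.008 0 0 0 1" --pt "0.003 0 0.012 0 0 0 1" --pt "0.003 0 0.012 0 0 0 1" --pt "0.003 0 0.012 0 0 0 1"

```text
clock: 8.35
position: [0.5105, -0.1846, 0.0034]
tool_rot: [-3.139, 0.21, 1.48]
force: [-0.6, -0.4, -1.2]
grip_width: 0.0488
finger_force: 36.3
```

Call:
play_rows --pt "0.001 0 0.002 0 0 0 1" --pt "0.001 0 0.004 0 0 0 1" --pt "0.001 0 0.004 0 0 0 1" --pt "0.001 0 0.004 0 0 0 1"

```text
clock: 8.75
position: [0.5108, -0.1847, 0.0024]
tool_rot: [-3.14, 0.21, 1.479]
force: [-5.9, 3.4, 24.2]
grip_width: 0.0486
finger_force: 50.4
```

The far end is touching (24 N). I'll back off slightly and then open.

Call:
play_rows --pt "0 0 -0.001 0 0 0 1" --pt "0 0 -0.001 0 0 0 1" --newtons 20

```text
clock: 8.95
position: [0.5107, -0.1846, 0.0026]
tool_rot: [-3.14, 0.21, 1.479]
force: [-3.8, 2.6, 15.9]
grip_width: 0.0486
finger_force: 45.4
```

Call:
play_rows --pt "0 0 0 0 0 0 0.45" --pt "0 0 0 0 0 0 0.4" --pt "0 0 0 0 0 0 0.35" --pt "0 0 0 0 0 0 0.3" --pt "0 0 0 0 0 0 0.2" --pt "0 0 0 0 0 0 0.1" --pt "0 0 0 0 0 0 0.1" --pt "0 0 0 0 0 0 0.1"

```text
clock: 9.75
position: [0.5106, -0.1845, 0.0019]
tool_rot: [-3.139, 0.21, 1.48]
force: [0.1, 0.1, 0.5]
grip_width: 0.0769
finger_force: 0.0
```

Call:
play_rows --pt "0 0 -0.04 0 0 0 0.1" --pt "0 0 -0.1 0 0 0 0.1" --pt "0 0 -0.2 0 0 0 0.1" --pt "-0.1 0 -0.3 0 0 0 0.1" --pt "-0.2 0 -0.35 0 0 0 0.1" --pt "-0.25 0 -0.35 0 0 0 0.1" --pt "-0.25 0 -0.35 0 0 0 0.1"

```text
clock: 10.45
position: [0.5024, -0.2763, 0.2024]
tool_rot: [3.14, 0.213, 1.471]
force: [-0.4, 0.2, -1.1]
grip_width: 0.0769
finger_force: 0.0
```

```bash
python3 - <<'E'
from h import *
t=grab_frame('top'); w=grab_frame('wrist'); s=grab_frame('scene')
save('pics/end.png',np.vstack([np.hstack([cv2.resize(w,(400,250)),cv2.resize(t[120:330,150:500],(400,250))]),cv2.resize(s[110:350,190:440],(800,345))]))
save('pics/tend.png',t)
go([.511,-.1845,.02],1.48)
E
```

```text
10.6 [ 0.5029 -0.2697  0.1988] [-3.139  0.209  1.479] -> [ 0.2418  0.0012  0.3141 -0.0012  0.1    -0.0005] F [0.2 1.  0.2] 0.0766 0.0
```

View pics/end.png

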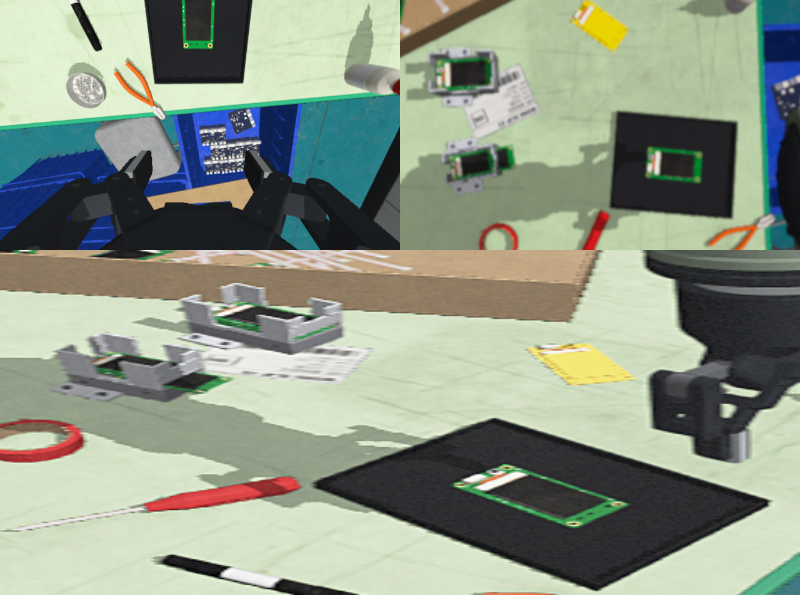

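The board lies flat near the middle of the tray and the gripper is clear of everything. Last check before handing in: a close crop of the magazine stack, with where the top board's corners should fall if it dropped (z = 43 mm top face) or jammed (49 mm).

```bash
python3 - <<'E'
from h import *
s=grab_frame('scene'); c=get_calibration('scene')
k=6; x0,y0=235,125
im=cv2.resize(s[y0:y0+65,x0:x0+75],None,fx=k,fy=k,interpolation=cv2.INTER_CUBIC)
a=np.array([.052,-.9986]); b=np.array([.9986,.052])
ctr=np.array([.6685,.119])-a*(.034+.0515) # magazine centre from the measured end
print(ctr)
ims=[]
for z in (.043,.049):
    j=im.copy()
    P=[np.r_[ctr+u*.047*a+v*.0245*b,z] for u,v in((1,1),(1,-1),(-1,-1),(-1,1))]
    q=((proj(c,P)-[x0,y0]+.5)*k).astype(int); cv2.polylines(j,[q],True,(255,0,0),1); ims.append(j[:, :395])
save('pics/mag.png',np.hstack(ims))
E
```

```text
[0.664054  0.2043803]
```

View pics/mag.png

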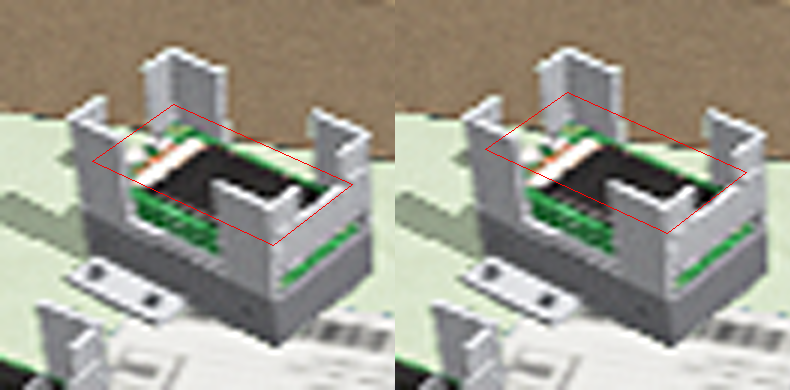

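The stack lies flat inside the guides, and the next board now shows in the slot, so all three have dropped. I'm handing the job in.

```bash
python3 -c "
from workcell import *
print(job_done())"
```

```text
the job is handed in; nothing more can be done
None
```

I pulled the larger magazine's bottom board out level and laid it flat in the black tray; the camera shows the other three dropped in place. I handed the job in at about 11 s, and no verdict came back.

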